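Snap the front guard back onto the chrome rack

TASK

Take the chrome wire guard out of the tray divider and hang it across the front of the rack shelf that holds the square glass dish, where it is missing. Lower both round ends of its top rail into the two spring hooks together and press until both have snapped home; then, still holding the rail, make sure with a short steady push of about 15 N, not much more, and only then let go. Disturb nothing else.

Things in the scene. Friction and masses are not known exactly. Their poses are not given: they have to be found in the camera images.
- guard: Chrome wire front guard to be hung: 280 mm wide (y), 100 mm high (z), 8 mm thick (x), 0.25 to 0.4 kg, alike on both sides (either way round will do). Origin under the middle of its bottom bar. Below the top rail, within 97 mm of the middle, are thin upright wires and an 8 mm bottom bar. Starts upright in the divider's front slot.
- rail_mid (a point): Middle of the guard's top rail, 91 mm above the guard's origin; axes as the guard's. Here the rail is a flat bar 8 mm thick (x), 18 mm high (9 mm above and below this point), 200 mm long (y): the place to grip.
- rail_a (a point): Point on the axis of one bare round 8 mm end of the rail (100 to 140 mm from the middle), 120 mm from rail_mid along the guard's +y. This part goes into a hook.
- rail_b (a point): The same on the other round rail end, 120 mm from rail_mid along -y.
- divider: Low fixed chrome tray divider, base 160 mm (y), from x -35 to +115 mm. Origin on the counter under its front slot, in which the guard stands along y, its bottom 6 mm above the counter, with 2 mm play fore and aft between two wire loops 55 mm high. The rear slot, at x = 80 mm, holds the board.
- rack_dish: Chrome rack shelf on four slotted square posts, holding the glass dish, guard missing; left or right of the toaster oven. 216 deep (x), 256 wide (y), 248 mm high; deck top at 100 mm. Origin on the counter under its middle, front (-x) towards the robot. On each front post is a spring hook, open upward, 16 mm wide. The hung guard's lower part goes between the hooks, bottom some 9 mm above deck.
- seat_mid (a point): Point of rack_dish midway between its hooks, 117.5 mm in front of the rack's origin, 200 mm above the counter; axes as the rack's. Rail_mid nominally lies here once hung. But both hooks are on a hanger strip clipped into the post slots by hand: together they really sit up to 6.5 mm higher or lower, and one up to 2 mm higher than the other. Only feel shows it.
- seat_l (a point): Nominal axis of the seated rail wire in the hook at the rack's +y, 120 mm from seat_mid; axes as the rack's. From the real seat (up to 7.5 mm higher or lower): fixed back plate face 5.5 mm behind, reaching 30 mm up; the springy front prong's nib 6.5 mm up, mouth there 7 mm; above it a lead-in flared to 12 mm in front, 24 mm up; unyielding floor just under the wire.
- seat_r (a point): The same for the hook at the rack's -y. In either hook the descending wire meets the prong's lead-in about 12 mm above the real seat, takes some 2 to 6 N per hook to pass the nib, then snaps down onto the floor and is held. Home, the rail bears a push without giving; over 22 N in all between guard and rack bends the hooks.
- leaf_l (a joint): How far (m) the springy front prong of the hook at seat_l is pushed open: 0 at rest, about 0.003 as the wire passes the nib, 0 again once the wire has snapped home (but 0 also before it arrives). Spring: 1 N at rest plus 0.7 N per mm.
- leaf_r (a joint): The same for the hook at seat_r.
- rack_plate: The other chrome rack shelf, same size, holding the pie plate, its own guard already hung. Origin under its middle, front (-x) towards the robot. Leave alone.
- glass_dish: Square glass baking dish 170 x 170 mm (192 mm over its lugs, along y), 48 mm high, loose on the deck of rack_dish. Origin under its middle. Leave in place.
- pie_plate: Aluminium pie plate 204 mm across, 28 mm high, loose on rack_plate. Origin under its middle. Leave in place.
- board: Dark wooden cutting board 14 x 150 x 100 mm high, standing loose in the divider's rear slot. Origin under its middle. Leave in place.
- spoon: Black silicone spoon 250 mm long, lying on the counter, 14 mm high. Origin near its middle, bowl towards its +x. Leave in place.
- egg_cup: White ceramic egg cup 50 mm across, 60 mm high. Origin under its foot. Leave in place.
- timer: Steel kitchen timer with a round knob, 72 mm across, 38 mm high. Origin under its middle. Leave in place.

How it is judged:
By the outcome, as a careful person would: the job done as asked, in the order asked, and still so for the second after the job is handed in, with the robot touching nothing.
It also fails if it takes over 72 s, if anything falls off the work surface, if the arm or the gripper's body presses on something with over 40 N, if the wrist force passes 120 N, or if a joint passes its speed limit or range.

ROBOT

A 6-joint arm with a two-finger parallel gripper is mounted at the origin on the work surface. World frame = base frame: x ahead of the robot, y to its left, z up, the work surface at z = 0. Lengths are in m, angles in degrees, forces in N, time in s.
With the tool pointing down it reaches from about 0.275 to 0.825 m from the base axis. Payload 5.2 kg.
Tool frame: the origin (TCP) lies between the finger pads; the fingertips stand 19 mm ahead of it and the grasp point (between the pads) is the TCP; y points along the fingers, x is the direction in which the jaws open and shut, and the axes are right-handed (so a half turn about y gives the same grasp; the last joint's range is limited). The gripper opens to 93 mm and grips with 3 to 60 N. Pads are 15 mm wide; open, the fingers measure 128 mm over their backs; the gripper's body (75 mm by 188 mm) begins 65 mm behind the grasp point.
Start: joints at [-83.182, 14.817, 87.949, -0, 77.235, -11.62], TCP at [0.174, -0.522, 0.238] pointing down, gripper open.
Joint ranges: [-179.93, 179.93], [-52.35, 119.4], [10.71, 147.94], [-69.91, 249.91], [12.55, 155.21], [-178.61, 178.61]. Speed limits (degrees/s): [147.25, 147.25, 180, 180, 180, 180].

INTERFACE

Orientations are given as [roll, pitch, yaw] about the fixed x, y, z axes, in that order (R = Rz(yaw) Ry(pitch) Rx(roll)).
In Python, from plant import env gives the robot as it stands.
- The arm moves only by the tool step_arm, never from a script. Its argument "targets" is a list of rows, each an object of numbers: "tx", "ty", "tz": the shift along the tool's x, y, z as a fraction of full scale; "turn": the turn about the tool's y as a fraction of full scale. In form: [{"tx": .., "ty": .., "tz": .., "turn": ..}, ...]. A call has 1 to 5 rows; each row shifts and turns the commanded pose from where the row before left it, along the tool's axes as they then stand; what a row does not reach is not made up. Full scale, the value 1, is 0.08 m for a shift and 60 degrees for a turn. A row lasts 1/8 s, in which the tool goes at most 62.5 mm and 10.7 degrees, less where a joint would pass 70% of its speed; a pose out of reach is approached as far as the arm can. A call with a number of a shift or a turn outside -1 to 1 is refused whole. A call with a gripper value outside its range is refused whole. "fingers" is the finger opening in mm, from 0 to 93, set as the call begins (left out, the last holds). The fingers move at their own pace and stop on an object; "newtons" is the grip in N (left out, the last holds). Time passes only in rows, so rows that do not move let the fingers close. It gives the time, the measured TCP pose, the force and the opening at its end, in the units of the state.
- env.sense(): the state, without advancing time (a new reading comes with each control period).
- env.capture(name): name is "side" or "top"; returns the picture (480x640x3 uint8, red, green, blue); there is no depth.
- env.get_calibration(name): a dict with "vertical_fov" (degrees; the focal length in pixels is half the picture's height over the tangent of half this angle, whatever the lens; pixels are square), "cx", "cy" (the principal point, pixels), "D" ([k1, k2, p1, p2, k3] as OpenCV has them; the pictures are not rectified), "extrinsics" (4x4, takes a point from world to camera coordinates). Camera axes: x right, y down, z forward; pixel columns grow to the right and rows downward; lengths in m; the calibration is good to about 2 mm. A picture is of the moment at which its call begins. get_calibration takes no time and is no camera call.
- env.hand_in(): hands the job in, once; it reports no verdict.
The state is a dict: "clock": time; "joints": joint angles; "qd": joint speeds; "joint_efforts": joint torques, N m; "position": TCP position; "eef_rot": TCP orientation; "ft_force": force on the tool from outside, world axes, zero at the start; "torque": the same for the moment, N m; "finger_gap": finger opening in m.
Only numpy, scipy, OpenCV 4.12 (cv2) and the standard library are available. Lean on these libraries where they do the work, as an engineer would, in place of code of your own. Each camera call takes 0.05 s, during which the arm holds its last target. There are 200 camera calls.

## Working session

There is one attempt and no reset: what is moved stays moved. The work goes in short steps, Python scripts to look and compute and a tool call to move; the robot and the scene stay as the last step left them, time stands still between calls to the robot, and variables do not carry over. Pictures are saved under pics/ and viewed, about 8 in all and at most 12, crops included, and the job is handed in when it is done.

Besides the shell and the picture viewer there is one more tool, called after "Emit:" as name([rows], argument=value, ...), one row to a line, values as JSON. step_arm: Moves the arm, as the interface text tells. Shift numbers are shares of 0.08 m and turn numbers shares of 60 degrees, none past 1 either way. Its arguments: {"type":"object","properties":{"targets":{"type":"array"},"fingers":{"type":"number"},"newtons":{"type":"number"}},"required":["targets"]}

```bash
mkdir -p pics; ls; cat > h.py <<'E'
import numpy as np, cv2
from plant import env
def cal(n):
    c=env.get_calibration(n); f=240/np.tan(np.radians(c["vertical_fov"])/2)
    return np.array([[f,0,c["cx"]],[0,f,c["cy"]],[0,0,1.]]),np.array(c["D"],float),np.array(c["extrinsics"],float)
def proj(n,P):
    K,D,T=cal(n); r,_=cv2.Rodrigues(T[:3,:3])
    return cv2.projectPoints(np.array(P,float).reshape(-1,3),r,T[:3,3],K,D)[0].reshape(-1,2)
def ray(n,uv):
    K,D,T=cal(n); p=cv2.undistortPoints(np.array(uv,float).reshape(-1,1,2),K,D).reshape(-1,2)
    d=np.c_[p,np.ones(len(p))]@T[:3,:3]; return -T[:3,:3].T@T[:3,3],d
def onz(n,uv,z):
    o,d=ray(n,uv); z=np.broadcast_to(z,len(d)); return o+d*((z-o[2])/d[:,2])[:,None]
def tri(ua,ub):
    oa,da=ray("side",ua); ob,db=ray("top",ub); out=[]
    for a,b in zip(da,db):
        s=np.linalg.lstsq(np.c_[a,-b],ob-oa,rcond=None)[0]; p,q=oa+a*s[0],ob+b*s[1]
        out.append(np.r_[(p+q)/2,np.linalg.norm(p-q)])
    return np.array(out)
def crop(img,name,x0,y0,w,h,k):
    cv2.imwrite(f"pics/{name}.png",cv2.resize(img[y0:y0+h,x0:x0+w,::-1],None,fx=k,fy=k,interpolation=cv2.INTER_CUBIC))
E
python3 - <<'E'
from h import *
for n in("side","top"):
    im=env.capture(n); cv2.imwrite(f"pics/{n}0.png",im[:,:,::-1]); np.save(n+"0.npy",im)
    K,D,T=cal(n); print(n,K[0,0],-T[:3,:3].T@T[:3,3],T[2,:3],D)
print(env.sense())
E
```

```text
pics
side 461.6130055321641 [0.15873277 0.69326966 1.01952893] [ 0.29463402 -0.597877   -0.74547561] [0.03393759 0.         0.         0.         0.        ]
top 609.6061014648496 [ 0.18314454 -0.0325228   1.73079465] [ 0.1956269   0.01754328 -0.98052147] [-0.16127465  0.          0.          0.          0.        ]
{'clock': 0.1, 'joints': array([-8.31813366e+01,  1.48553630e+01,  8.80031013e+01, -9.07575588e-04,
        7.72350539e+01, -1.16197078e+01]), 'qd': array([ 0.06198876, -0.05393563, -0.1224558 ,  0.00944318,  0.00688739,
       -0.07170999]), 'joint_efforts': array([ 2.16820365e-03, -4.38215697e+01, -2.84638792e+01,  7.19591556e-02,
        3.62902740e-02, -5.39162920e-05]), 'position': array([ 0.17391767, -0.52130256,  0.23691014]), 'eef_rot': array([-89.98203072,   0.09177985, -71.56141319]), 'ft_force': array([-0.06502228, -0.4466559 ,  0.17626174]), 'torque': array([0.0080952 , 0.01786855, 0.02362877]), 'finger_gap': 0.09322050369114834}
```

View pics/side0.png

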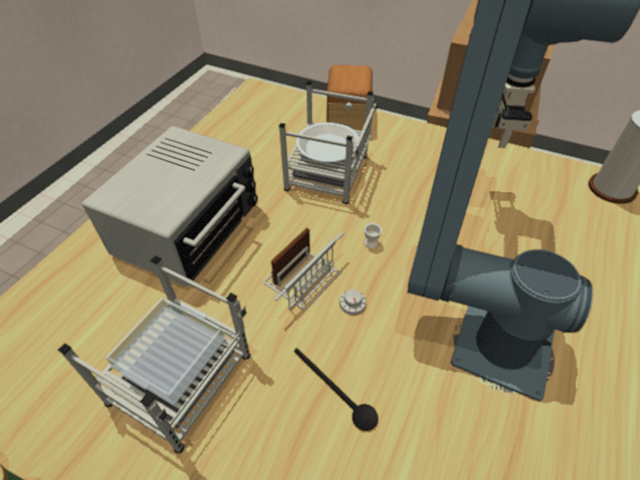

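View pics/top0.png

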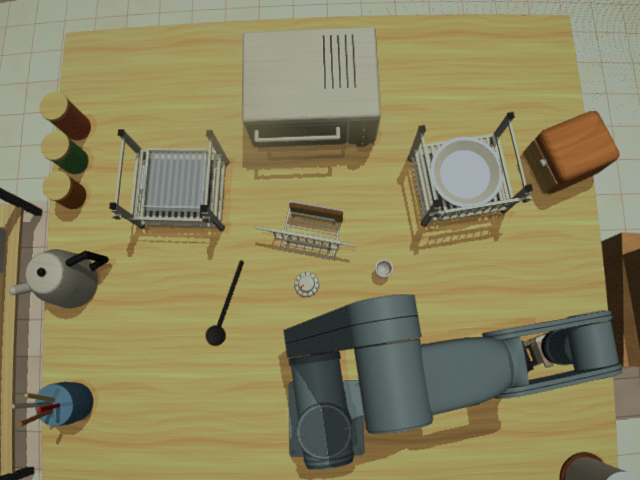

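```bash
python3 - <<'E'
from h import *
s=np.load("side0.npy");t=np.load("top0.npy")
def c(im,x,y,w,h,k):
    return cv2.resize(im[y:y+h,x:x+w,::-1],None,fx=k,fy=k,interpolation=cv2.INTER_CUBIC)
# guard: side crop (255,225) 100x75 x4 -> 400x300 ; top (245,185) 130x... 
a=np.vstack([c(t,250,190,120,75,6.6667)[:300*2-100],]) 
cv2.imwrite("pics/gt.png",a[:500]); 
b=np.hstack([c(s,255,228,100,90,4),c(s,225,280,40,90,4),c(s,135,380,60,90,4)])
g=np.vstack([cv2.resize(c(t,250,215,110,40,7),(770,280)),np.zeros((5,770,3),np.uint8),c(s,265,228,110,45,7)])
cv2.imwrite("pics/g.png",g)
r=np.vstack([c(t,100,190,150,50,5.3333)[:266],np.hstack([c(s,215,280,50,40,8)[:320],c(s,130,380,50,40,8)[:320]])])
cv2.imwrite("pics/r.png",r); print(g.shape,r.shape)
E
```

```text
(600, 770, 3) (586, 800, 3)
```

View pics/g.png

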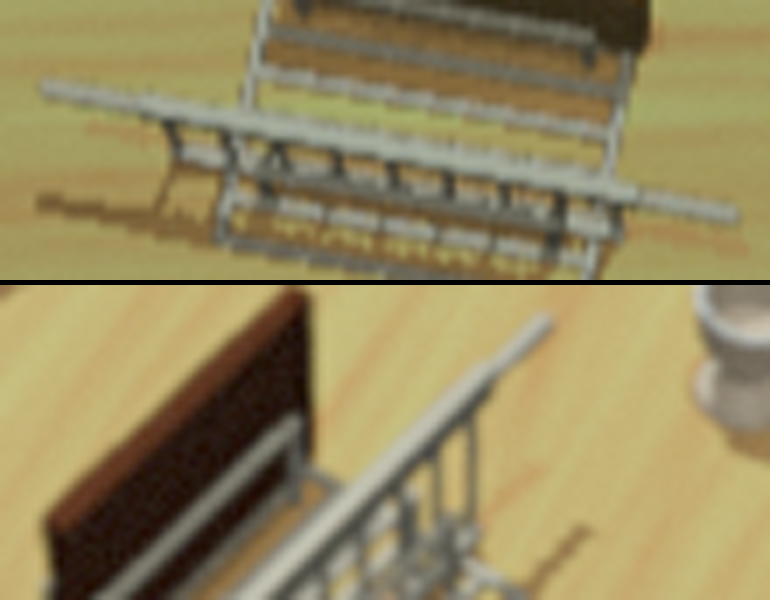

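View pics/r.png

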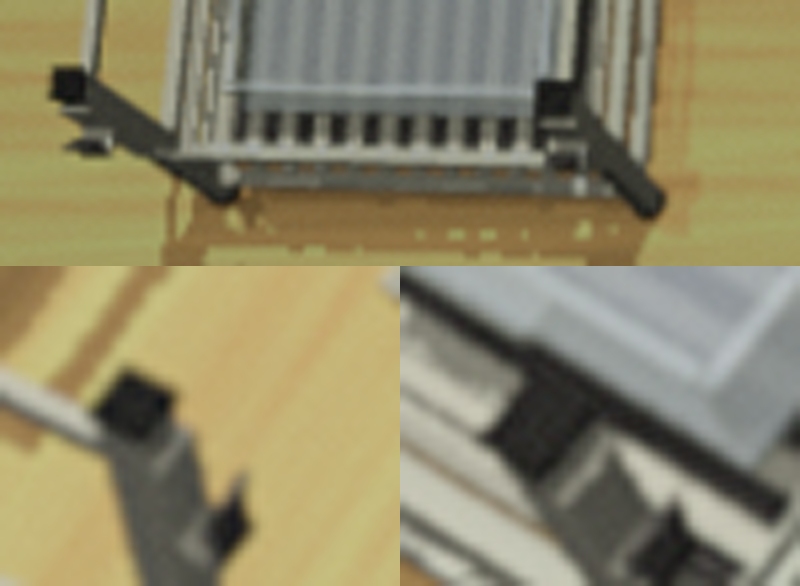

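```bash
python3 - <<'E'
from h import *
f=lambda x,y,k,x0,y0:[(x+.5)/k-.5+x0,(y+.5)/k-.5+y0]
L=f(41,88,7,250,215);R=f(738,213,7,250,215)
P=onz("top",[L,R],[.101,.101]);P0=onz("top",[L,R],[.097,.097]);print("guard",P0,np.linalg.norm(P0[0]-P0[1]),P0.mean(0))
d=P0[0]-P0[1];print("yaw",np.degrees(np.arctan2(-d[0],d[1])))
print("far end side",onz("side",[f(548,37,7,265,228)],[.097]))
# rack posts
k=16/3
tops=[f(70,86,k,100,190),f(555,98,k,100,190)]
Q=onz("top",tops,.248);print("front posts top",Q,np.linalg.norm(Q[0]-Q[1]))
sides=[f(530-400,415-266,8,130,380),f(135,400-266,8,215,280)]
S=onz("side",sides,.248);print("side",S); print(tri(sides,tops))
print("prongs top",onz("top",[f(95,143,k,100,190),f(565,152,k,100,190)],.215))
print("rear",onz("top",[[122,133],[210,133]],.248))
E
```

```text
guard [[ 0.52562522  0.17814246  0.097     ]
 [ 0.46762655 -0.09322947  0.097     ]] 0.27750057271283085 [0.49662589 0.0424565  0.097     ]
yaw -12.063979250755974
far end side [[ 0.46393833 -0.090727    0.097     ]]
front posts top [[0.5619632  0.52972208 0.248     ]
 [0.54758261 0.29032514 0.248     ]] 0.23982847545843555
side [[0.56392471 0.53071823 0.248     ]
 [0.54677266 0.29225331 0.248     ]]
[[5.62986499e-01 5.30349898e-01 2.47762476e-01 2.04786706e-03]
 [5.48175833e-01 2.90880825e-01 2.45339826e-01 1.24305197e-04]]
prongs top [[0.54107362 0.52800723 0.215     ]
 [0.52871857 0.2922328  0.215     ]]
rear [[0.75954271 0.5147962  0.248     ]
 [0.74776975 0.27721473 0.248     ]]
```

Top image: guard ends at about (255.9, 227.6) and (355.4, 245.4), giving the guard middle at about (0.497, 0.042), yaw −12. The two front posts of the dish rack are at about (112.7, 205.7) and (203.6, 207.9), giving seat_mid at about (0.5375, 0.411), yaw −3.6. I'll raise and turn now.

Emit:
step_arm([
  {"tx": 0, "ty": -0.25, "tz": 0, "turn": -0.17},
  {"tx": 0, "ty": -0.25, "tz": 0, "turn": -0.17},
  {"tx": 0, "ty": -0.25, "tz": 0, "turn": -0.17},
  {"tx": 0, "ty": -0.25, "tz": 0, "turn": -0.17},
  {"tx": 0, "ty": -0.25, "tz": 0, "turn": -0.17},
], fingers=40, newtons=40)

```text
clock: 0.72
position: [0.1739, -0.5215, 0.3378]
eef_rot: [-89.9, 0.0, -20.2]
ft_force: [-0.1, -0.1, -0.7]
finger_gap: 0.0476
```

Emit:
step_arm([
  {"tx": 0, "ty": 0, "tz": 0, "turn": -0.14},
  {"tx": 0, "ty": 0, "tz": 0.6},
  {"tx": 0, "ty": 0, "tz": 0.6},
  {"tx": 0, "ty": 0, "tz": 0.6},
  {"tx": 0, "ty": 0, "tz": 0.6},
])

```text
validation failed for argument at $.ta...
```

Emit:
step_arm([
  {"tx": 0, "ty": 0, "tz": 0, "turn": -0.14},
  {"tx": 0, "ty": 0, "tz": 0.6, "turn": 0},
  {"tx": 0, "ty": 0, "tz": 0.6, "turn": 0},
  {"tx": 0, "ty": 0, "tz": 0.6, "turn": 0},
  {"tx": 0, "ty": 0, "tz": 0.6, "turn": 0},
])

```text
clock: 1.35
position: [0.2145, -0.3323, 0.3372]
eef_rot: [-90.0, 0.0, -12.2]
ft_force: [0.6, -0.7, 0.8]
finger_gap: 0.0397
```

Emit:
step_arm([
  {"tx": 0.25, "ty": 0, "tz": 0.53, "turn": 0},
  {"tx": 0.25, "ty": 0, "tz": 0.53, "turn": 0},
  {"tx": 0.25, "ty": 0, "tz": 0.53, "turn": 0},
  {"tx": 0.25, "ty": 0, "tz": 0.53, "turn": 0},
  {"tx": 0.25, "ty": 0, "tz": 0.53, "turn": 0},
])

```text
clock: 1.98
position: [0.3574, -0.1465, 0.3375]
eef_rot: [-90.0, 0.0, -12.2]
ft_force: [0.3, -0.5, 0.3]
finger_gap: 0.0402
```

Emit:
step_arm([
  {"tx": 0.25, "ty": 0, "tz": 0.53, "turn": 0},
  {"tx": 0.25, "ty": 0, "tz": 0.53, "turn": 0},
  {"tx": 0.25, "ty": 0, "tz": 0.53, "turn": 0},
  {"tx": 0.25, "ty": 0.5, "tz": 0.53, "turn": 0},
  {"tx": 0.22, "ty": 0.5, "tz": 0.5, "turn": 0},
])

```text
clock: 2.6
position: [0.4974, 0.0379, 0.2568]
eef_rot: [-90.0, -0.1, -12.1]
ft_force: [0.7, -0.9, 0.3]
finger_gap: 0.0399
```

Emit:
step_arm([
  {"tx": 0, "ty": 0.45, "tz": 0.05, "turn": 0},
  {"tx": 0, "ty": 0.45, "tz": 0, "turn": 0},
  {"tx": 0, "ty": 0.4, "tz": 0, "turn": 0},
  {"tx": 0, "ty": 0, "tz": 0, "turn": 0},
])

```text
clock: 3.1
position: [0.4951, 0.0407, 0.1512]
eef_rot: [-90.0, 0.4, -12.2]
ft_force: [0.5, 0.1, 0.7]
finger_gap: 0.04
```

```bash
python3 - <<'E'
from h import *
s=env.capture("side");crop(s,"s1",235,190,130,120,5)
p=env.sense()["position"];print(p,proj("side",[p,p-[0,0,.048]]))
E
```

```text
[0.49654254 0.04043864 0.15305978] [[310.16269598 248.87264192]
 [310.44554306 261.11041635]]
```

View pics/s1.png

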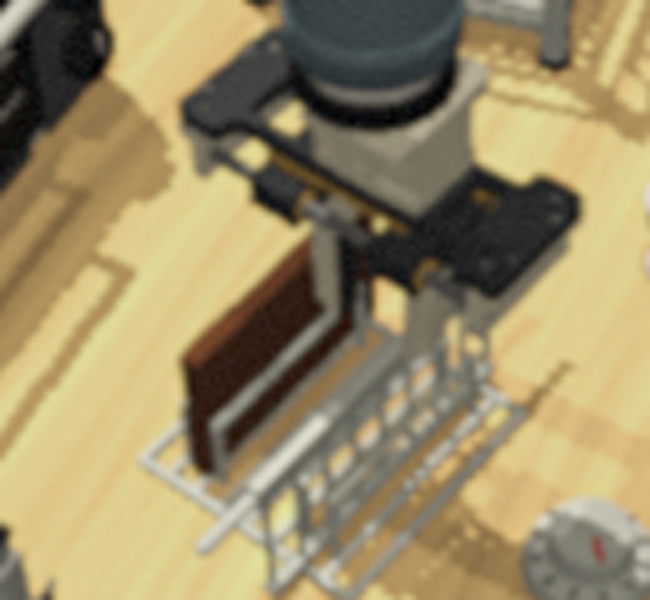

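The picture shows the fingers straddling the rail, with the near guard end at crop (200, 548). Clear of the board. I'll descend and grip.

Emit:
step_arm([
  {"tx": 0, "ty": 0.25, "tz": 0, "turn": 0},
  {"tx": 0, "ty": 0.25, "tz": 0, "turn": 0},
  {"tx": 0, "ty": 0.2, "tz": 0.02, "turn": 0},
  {"tx": 0, "ty": 0, "tz": 0, "turn": 0},
])

```text
clock: 3.65
position: [0.4979, 0.0418, 0.0983]
eef_rot: [-90.0, -0.0, -12.2]
ft_force: [-0.1, 0.5, -0.4]
finger_gap: 0.0402
```

Emit:
step_arm([
  {"tx": 0, "ty": 0, "tz": 0, "turn": 0},
  {"tx": 0, "ty": 0, "tz": 0, "turn": 0},
  {"tx": 0, "ty": 0, "tz": 0, "turn": 0},
], fingers=18, newtons=10)

```text
clock: 4.03
position: [0.498, 0.0419, 0.0984]
eef_rot: [-90.0, -0.1, -12.2]
ft_force: [-0.4, -0.2, -0.0]
finger_gap: 0.0187
```

Emit:
step_arm([
  {"tx": 0, "ty": 0, "tz": 0, "turn": 0},
  {"tx": 0, "ty": 0, "tz": 0, "turn": 0},
  {"tx": 0, "ty": 0, "tz": 0, "turn": 0},
  {"tx": 0, "ty": 0, "tz": 0, "turn": 0},
], fingers=4)

```text
clock: 4.53
position: [0.4975, 0.0419, 0.0978]
eef_rot: [-90.0, 0.0, -12.2]
ft_force: [-1.7, 1.2, 4.2]
finger_gap: 0.0081
```

Emit:
step_arm([
  {"tx": 0, "ty": 0, "tz": 0, "turn": 0},
  {"tx": 0, "ty": 0, "tz": 0, "turn": 0},
  {"tx": 0, "ty": -0.1, "tz": 0, "turn": 0},
  {"tx": 0, "ty": -0.1, "tz": 0, "turn": 0},
  {"tx": 0, "ty": -0.1, "tz": 0, "turn": 0},
], newtons=45)

```text
clock: 5.15
position: [0.4977, 0.0419, 0.1222]
eef_rot: [-90.0, -0.0, -12.2]
ft_force: [0.2, 0.0, -3.0]
finger_gap: 0.0075
```

Emit:
step_arm([
  {"tx": 0, "ty": -0.15, "tz": 0, "turn": 0},
  {"tx": 0, "ty": -0.2, "tz": 0, "turn": 0},
  {"tx": 0, "ty": -0.25, "tz": 0, "turn": 0},
  {"tx": 0, "ty": -0.25, "tz": 0, "turn": 0},
  {"tx": 0, "ty": 0, "tz": 0, "turn": 0},
])

```text
clock: 5.78
position: [0.4988, 0.0417, 0.1916]
eef_rot: [-90.0, -0.2, -12.2]
ft_force: [0.2, 0.0, -4.2]
finger_gap: 0.0075
```

Emit:
step_arm([
  {"tx": 0, "ty": -0.35, "tz": 0, "turn": -0.04},
  {"tx": 0, "ty": -0.4, "tz": 0, "turn": -0.04},
  {"tx": 0, "ty": -0.4, "tz": 0, "turn": -0.04},
  {"tx": 0, "ty": -0.35, "tz": 0.2, "turn": -0.023},
  {"tx": 0, "ty": 0, "tz": 0.35, "turn": 0},
])

```text
clock: 6.4
position: [0.5018, 0.0856, 0.3114]
eef_rot: [-90.0, -0.2, -3.7]
ft_force: [-0.2, -0.2, -3.0]
finger_gap: 0.008
```

Emit:
step_arm([
  {"tx": 0, "ty": 0, "tz": 0.5, "turn": 0},
  {"tx": 0, "ty": 0, "tz": 0.5, "turn": 0},
  {"tx": 0, "ty": 0, "tz": 0.5, "turn": 0},
  {"tx": 0, "ty": 0, "tz": 0.5, "turn": 0},
  {"tx": 0, "ty": 0, "tz": 0.5, "turn": 0},
])

```text
clock: 7.02
position: [0.5129, 0.2866, 0.3085]
eef_rot: [-90.0, 0.1, -3.6]
ft_force: [0.7, -0.9, -3.2]
finger_gap: 0.0076
```

Emit:
step_arm([
  {"tx": 0, "ty": 0, "tz": 0.5, "turn": 0},
  {"tx": 0, "ty": 0, "tz": 0.5, "turn": 0},
  {"tx": 0, "ty": 0, "tz": 0.3, "turn": 0},
  {"tx": 0, "ty": 0, "tz": 0, "turn": 0},
  {"tx": 0, "ty": 0, "tz": 0, "turn": 0},
])

```text
clock: 7.65
position: [0.5195, 0.3885, 0.3087]
eef_rot: [-90.1, 0.1, -3.6]
ft_force: [-0.1, -0.5, -3.7]
finger_gap: 0.0076
```

```bash
python3 - <<'E'
from h import *
s=env.capture("side");t=env.capture("top");np.save("s2.npy",s);np.save("t2.npy",t)
p=env.sense();x=p["position"];y=np.radians(p["eef_rot"][2]);a=np.array([-np.sin(y),np.cos(y),0])
E=[x+.14*a,x-.14*a];print(p["position"],p["ft_force"],proj("side",E),proj("top",E))
def c(im,x,y,w,h,k):
    return cv2.resize(im[y:y+h,x:x+w,::-1],None,fx=k,fy=k,interpolation=cv2.INTER_CUBIC)
cv2.imwrite("pics/m2.png",np.vstack([c(t,95,180,160,60,5),c(s,110,275,160,60,5)]))
E
```

```text
[0.51981729 0.38817221 0.30944739] [ 0.53748946  0.03609761 -3.30556378] [[153.94353467 390.09188968]
 [254.89315351 268.00411191]] [[104.1106701  212.95155311]
 [215.16415789 216.26600714]]
```

View pics/m2.png

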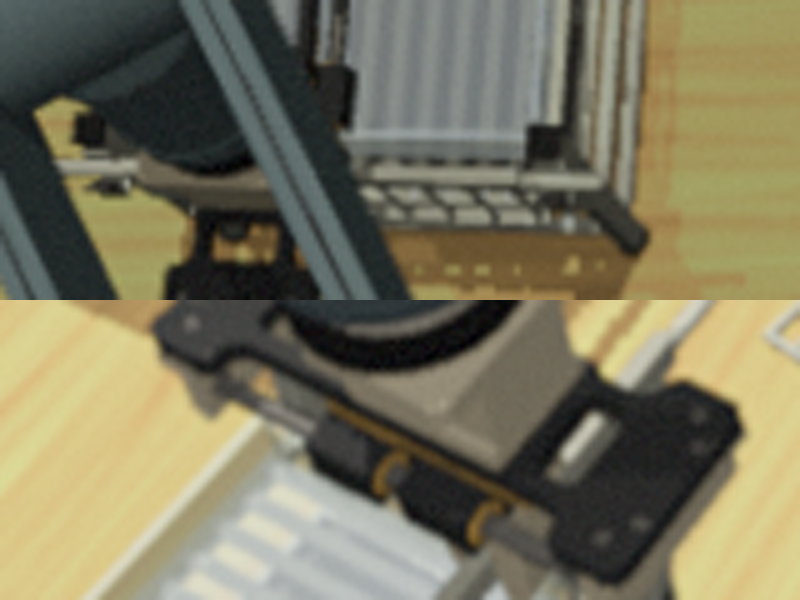

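Top crop: rail ends at (53, 167) and (605, 185), within about 1 px of prediction, so the guard sits ~1.5 mm towards −y in the grip with the yaw matching. I'll move over the hooks.

Emit:
step_arm([
  {"tx": 0.09, "ty": 0, "tz": 0.15, "turn": 0},
  {"tx": 0.09, "ty": 0, "tz": 0.16, "turn": 0},
  {"tx": 0, "ty": 0, "tz": 0, "turn": 0},
  {"tx": 0, "ty": 0, "tz": 0, "turn": 0},
  {"tx": 0, "ty": 0, "tz": 0, "turn": 0},
])

```text
clock: 8.38
position: [0.5355, 0.4124, 0.3099]
eef_rot: [-90.0, -0.0, -3.6]
ft_force: [0.3, -0.4, -2.5]
finger_gap: 0.0075
```

Emit:
step_arm([
  {"tx": 0, "ty": 0.25, "tz": 0, "turn": 0},
  {"tx": 0, "ty": 0.25, "tz": 0, "turn": 0},
  {"tx": 0, "ty": 0.22, "tz": 0, "turn": 0},
  {"tx": 0, "ty": 0, "tz": 0, "turn": 0},
  {"tx": 0, "ty": 0, "tz": 0, "turn": 0},
])

```text
clock: 9.0
position: [0.5359, 0.4131, 0.2531]
eef_rot: [-90.0, -0.1, -3.6]
ft_force: [0.6, 0.2, -3.5]
finger_gap: 0.0075
```

```bash
python3 - <<'E'
from h import *
s=env.capture("side");t=env.capture("top")
p=env.sense();x=p["position"];y=np.radians(p["eef_rot"][2]);a=np.array([-np.sin(y),np.cos(y),0])
E=[x+.14*a,x-.14*a];print(p["position"],p["ft_force"],proj("side",E),proj("top",E))
def c(im,x,y,w,h,k):
    return cv2.resize(im[y:y+h,x:x+w,::-1],None,fx=k,fy=k,interpolation=cv2.INTER_CUBIC)
cv2.imwrite("pics/m3.png",np.vstack([np.hstack([c(t,95,190,50,37,8),c(t,185,190,50,37,8)]),np.hstack([c(s,130,375,50,37,8),c(s,215,280,50,37,8)])]))
E
```

```text
[0.5361152  0.41321675 0.25346016] [-0.59574213 -0.18326727 -2.00656589] [[145.07715842 413.72085972]
 [244.32700214 291.22712965]] [[103.05517736 212.01910773]
 [209.68820985 215.07891728]]
```

View pics/m3.png

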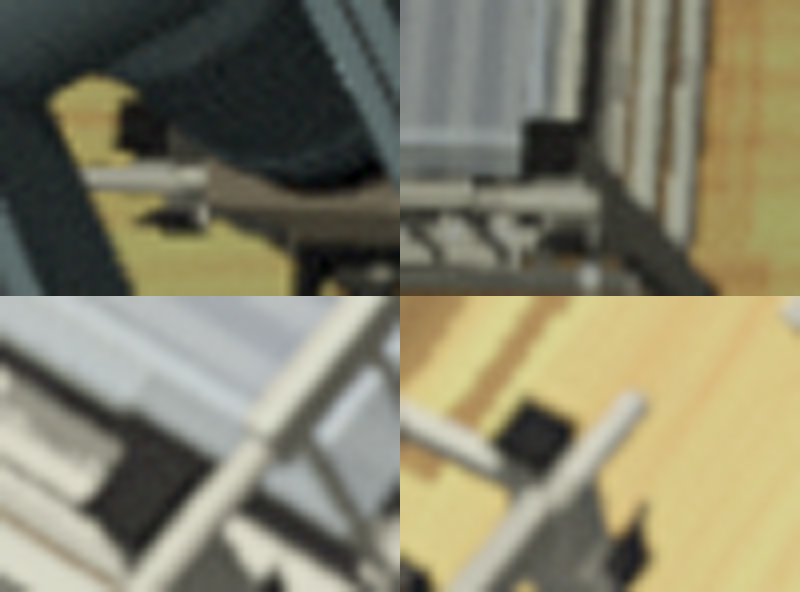

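Rail ends line up fore-aft and sideways with the hooks: right end at (600, 200), right cap at (553, 148), left cap at (145, 128). I'll go 1 mm towards the front and lower to just above the lead-ins.

Emit:
step_arm([
  {"tx": -0.015, "ty": 0.1, "tz": -0.01, "turn": 0},
  {"tx": 0, "ty": 0.1, "tz": 0, "turn": 0},
  {"tx": 0, "ty": 0.08, "tz": 0, "turn": 0},
  {"tx": 0, "ty": 0, "tz": 0, "turn": 0},
  {"tx": 0, "ty": 0, "tz": 0, "turn": 0},
])

```text
clock: 9.72
position: [0.5345, 0.4124, 0.2297]
eef_rot: [-90.0, -0.0, -3.6]
ft_force: [-0.1, 0.3, -2.7]
finger_gap: 0.0075
```

Emit:
step_arm([
  {"tx": 0, "ty": 0.025, "tz": 0, "turn": 0},
  {"tx": 0, "ty": 0.025, "tz": 0, "turn": 0},
  {"tx": 0, "ty": 0, "tz": 0, "turn": 0},
])

```text
clock: 10.1
position: [0.5347, 0.4123, 0.2257]
eef_rot: [-90.0, -0.0, -3.6]
ft_force: [1.7, 0.6, -3.4]
finger_gap: 0.0075
```

Emit:
step_arm([
  {"tx": 0, "ty": 0.0125, "tz": 0, "turn": 0},
  {"tx": 0, "ty": 0.0125, "tz": 0, "turn": 0},
  {"tx": 0, "ty": 0, "tz": 0, "turn": 0},
])

```text
clock: 10.48
position: [0.5349, 0.4124, 0.2241]
eef_rot: [-90.0, -0.1, -3.6]
ft_force: [2.1, 0.2, 0.4]
finger_gap: 0.0072
```

Emit:
step_arm([
  {"tx": 0, "ty": 0.0125, "tz": 0, "turn": 0},
  {"tx": 0, "ty": 0.0125, "tz": 0, "turn": 0},
  {"tx": 0, "ty": 0, "tz": 0, "turn": 0},
])

```text
clock: 10.85
position: [0.5349, 0.4124, 0.222]
eef_rot: [-90.0, -0.1, -3.6]
ft_force: [3.4, 0.2, 1.5]
finger_gap: 0.0078
```

Emit:
step_arm([
  {"tx": 0, "ty": 0.0125, "tz": 0, "turn": 0},
  {"tx": 0, "ty": 0.0125, "tz": 0, "turn": 0},
  {"tx": 0, "ty": 0, "tz": 0, "turn": 0},
])

```text
clock: 11.22
position: [0.5348, 0.4124, 0.22]
eef_rot: [-90.0, -0.1, -3.6]
ft_force: [4.4, 0.5, 4.0]
finger_gap: 0.0077
```

Emit:
step_arm([
  {"tx": 0.0125, "ty": 0, "tz": 0, "turn": 0},
  {"tx": 0.0125, "ty": 0, "tz": 0, "turn": 0},
  {"tx": 0, "ty": 0, "tz": 0, "turn": 0},
  {"tx": 0, "ty": 0, "tz": 0, "turn": 0},
])

```text
clock: 11.72
position: [0.5361, 0.4122, 0.2192]
eef_rot: [-90.0, 0.0, -3.6]
ft_force: [3.5, 0.2, 0.9]
finger_gap: 0.0074
```

```bash
python3 - <<'E'
from h import *
p=env.sense();[print(k,np.round(p[k],4)) for k in("position","eef_rot","ft_force","torque")]
E
```

```text
position [0.5361 0.4122 0.2192]
eef_rot [-9.00186e+01  4.81000e-02 -3.57740e+00]
ft_force [3.5466 0.2075 0.8782]
torque [ 0.056  -0.6658  0.0369]
```

Emit:
step_arm([
  {"tx": 0.0125, "ty": 0, "tz": 0, "turn": 0},
  {"tx": 0.0125, "ty": 0, "tz": 0, "turn": 0},
  {"tx": 0, "ty": 0, "tz": 0, "turn": 0},
  {"tx": 0, "ty": 0, "tz": 0, "turn": 0},
])

```text
clock: 12.22
position: [0.5375, 0.4119, 0.2187]
eef_rot: [-90.1, 0.1, -3.6]
ft_force: [-0.2, -0.4, -2.0]
finger_gap: 0.0076
```

```bash
python3 - <<'E'
from h import *
p=env.sense();[print(k,np.round(p[k],4)) for k in("position","eef_rot","ft_force","torque")]
E
```

```text
position [0.5375 0.4119 0.2187]
eef_rot [-90.067    0.1344  -3.5742]
ft_force [-0.1611 -0.3515 -1.9891]
torque [-0.0062 -0.0972 -0.034 ]
```

Emit:
step_arm([
  {"tx": 0, "ty": 0.0125, "tz": 0, "turn": 0},
  {"tx": 0, "ty": 0.0125, "tz": 0, "turn": 0},
  {"tx": 0, "ty": 0, "tz": 0, "turn": 0},
])

```text
clock: 12.6
position: [0.5382, 0.412, 0.2174]
eef_rot: [-90.0, 0.0, -3.6]
ft_force: [-0.2, -0.2, -2.1]
finger_gap: 0.0077
```

Emit:
step_arm([
  {"tx": 0, "ty": 0.0125, "tz": 0, "turn": 0},
  {"tx": 0, "ty": 0.0125, "tz": 0, "turn": 0},
  {"tx": 0, "ty": 0, "tz": 0, "turn": 0},
])

```text
clock: 12.98
position: [0.5388, 0.4121, 0.216]
eef_rot: [-90.0, -0.1, -3.6]
ft_force: [1.6, 0.1, -2.0]
finger_gap: 0.0077
```

Emit:
step_arm([
  {"tx": 0, "ty": 0.0125, "tz": 0, "turn": 0},
  {"tx": 0, "ty": 0.0125, "tz": 0, "turn": 0},
  {"tx": 0, "ty": 0, "tz": 0, "turn": 0},
])

```text
clock: 13.35
position: [0.539, 0.4122, 0.2144]
eef_rot: [-90.0, -0.1, -3.6]
ft_force: [1.9, 0.4, 2.6]
finger_gap: 0.0078
```

Emit:
step_arm([
  {"tx": 0, "ty": 0.0125, "tz": 0, "turn": 0},
  {"tx": 0, "ty": 0.0125, "tz": 0, "turn": 0},
  {"tx": 0, "ty": 0, "tz": 0, "turn": 0},
])

```text
clock: 13.72
position: [0.5381, 0.4119, 0.211]
eef_rot: [-90.0, 0.1, -3.6]
ft_force: [2.5, 0.5, -0.1]
finger_gap: 0.0078
```

```bash
python3 - <<'E'
from h import *
p=env.sense();[print(k,np.round(p[k],4)) for k in("position","eef_rot","ft_force","torque")]
E
```

```text
position [0.5381 0.4119 0.211 ]
eef_rot [-9.0038e+01  5.2500e-02 -3.5706e+00]
ft_force [ 2.4529  0.5146 -0.0858]
torque [-0.3282 -0.5067  0.0611]
```

Emit:
step_arm([
  {"tx": 0, "ty": 0.0125, "tz": 0, "turn": 0},
  {"tx": 0, "ty": 0.0125, "tz": 0, "turn": 0},
  {"tx": 0, "ty": 0, "tz": 0, "turn": 0},
])

```text
clock: 14.1
position: [0.5379, 0.4119, 0.2089]
eef_rot: [-90.0, 0.1, -3.6]
ft_force: [2.1, -0.5, -2.6]
finger_gap: 0.0077
```

```bash
cat > r.py <<'E'
from h import *
p=env.sense();[print(k,np.round(p[k],4)) for k in("position","eef_rot","ft_force","torque")]
E
python3 r.py
```

```text
position [0.5379 0.4119 0.2089]
eef_rot [-9.00444e+01  8.12000e-02 -3.57280e+00]
ft_force [ 2.0625 -0.5096 -2.5794]
torque [-0.2787 -0.3755  0.2076]
```

Emit:
step_arm([
  {"tx": 0, "ty": 0.0125, "tz": 0, "turn": 0},
  {"tx": 0, "ty": 0, "tz": 0, "turn": 0},
  {"tx": 0, "ty": 0, "tz": 0, "turn": 0},
])

```text
clock: 14.48
position: [0.5382, 0.412, 0.2084]
eef_rot: [-90.0, 0.0, -3.6]
ft_force: [2.2, -1.6, -2.2]
finger_gap: 0.0076
```

```bash
python3 r.py
```

```text
position [0.5382 0.412  0.2084]
eef_rot [-9.00124e+01  3.38000e-02 -3.57920e+00]
ft_force [ 2.1982 -1.6488 -2.2113]
torque [-0.186  -0.3972  0.201 ]
```

Emit:
step_arm([
  {"tx": 0, "ty": 0.0125, "tz": 0, "turn": 0},
  {"tx": 0, "ty": 0, "tz": 0, "turn": 0},
  {"tx": 0, "ty": 0, "tz": 0, "turn": 0},
])

```text
clock: 14.85
position: [0.5383, 0.4121, 0.2076]
eef_rot: [-90.0, 0.0, -3.6]
ft_force: [2.0, 0.0, -1.9]
finger_gap: 0.008
```

```bash
python3 r.py
```

```text
position [0.5383 0.4121 0.2076]
eef_rot [-8.9994e+01  5.1000e-03 -3.5792e+00]
ft_force [ 1.9627  0.0194 -1.8845]
torque [-0.0398 -0.366   0.2819]
```

Emit:
step_arm([
  {"tx": 0, "ty": 0.0125, "tz": 0, "turn": 0},
  {"tx": 0, "ty": 0, "tz": 0, "turn": 0},
  {"tx": 0, "ty": 0, "tz": 0, "turn": 0},
])

```text
clock: 15.22
position: [0.5383, 0.4121, 0.2067]
eef_rot: [-90.0, 0.0, -3.6]
ft_force: [0.8, -0.9, -0.1]
finger_gap: 0.0076
```

```bash
python3 r.py
```

```text
position [0.5383 0.4121 0.2067]
eef_rot [-8.99918e+01  2.00000e-03 -3.58490e+00]
ft_force [ 0.7958 -0.9438 -0.137 ]
torque [ 0.05   -0.2359  0.2149]
```

Emit:
step_arm([
  {"tx": 0, "ty": 0.0125, "tz": 0, "turn": 0},
  {"tx": 0, "ty": 0, "tz": 0, "turn": 0},
  {"tx": 0, "ty": 0, "tz": 0, "turn": 0},
])

```text
clock: 15.6
position: [0.5381, 0.4121, 0.2057]
eef_rot: [-90.0, 0.0, -3.6]
ft_force: [-0.8, -1.8, 0.4]
finger_gap: 0.0076
```

```bash
python3 r.py
```

```text
position [0.5381 0.4121 0.2057]
eef_rot [-8.99996e+01  3.06000e-02 -3.58210e+00]
ft_force [-0.8089 -1.8389  0.3931]
torque [0.1512 0.1111 0.1678]
```

Emit:
step_arm([
  {"tx": 0, "ty": 0.0125, "tz": 0, "turn": 0},
  {"tx": 0, "ty": 0, "tz": 0, "turn": 0},
  {"tx": 0, "ty": 0, "tz": 0, "turn": 0},
])

```text
clock: 15.98
position: [0.5382, 0.412, 0.2047]
eef_rot: [-90.0, 0.0, -3.6]
ft_force: [-2.4, -1.7, 1.4]
finger_gap: 0.0075
```

```bash
python3 r.py
```

```text
position [0.5382 0.412  0.2047]
eef_rot [-9.00041e+01  1.32000e-02 -3.57990e+00]
ft_force [-2.449  -1.7341  1.363 ]
torque [0.012  0.2004 0.1363]
```

Emit:
step_arm([
  {"tx": -0.01, "ty": 0, "tz": 0, "turn": 0},
  {"tx": 0, "ty": 0, "tz": 0, "turn": 0},
  {"tx": 0, "ty": 0, "tz": 0, "turn": 0},
])

```text
clock: 16.35
position: [0.5377, 0.4121, 0.2047]
eef_rot: [-90.0, -0.0, -3.6]
ft_force: [-0.5, -1.9, 1.4]
finger_gap: 0.0078
```

```bash
python3 r.py
```

```text
position [0.5377 0.4121 0.2047]
eef_rot [-8.99971e+01 -9.80000e-03 -3.58870e+00]
ft_force [-0.5485 -1.8791  1.3627]
torque [0.0215 0.0531 0.1103]
```

Emit:
step_arm([
  {"tx": 0, "ty": 0.0125, "tz": 0, "turn": 0},
  {"tx": 0, "ty": 0, "tz": 0, "turn": 0},
  {"tx": 0, "ty": 0, "tz": 0, "turn": 0},
])

```text
clock: 16.73
position: [0.5377, 0.4121, 0.2046]
eef_rot: [-90.0, -0.0, -3.6]
ft_force: [-3.0, -2.7, 5.0]
finger_gap: 0.0077
```

```bash
python3 r.py
```

```text
position [0.5377 0.4121 0.2046]
eef_rot [-8.99847e+01 -4.54000e-02 -3.58400e+00]
ft_force [-3.0092 -2.6873  5.039 ]
torque [-0.1674  0.2057  0.1191]
```

Emit:
step_arm([
  {"tx": 0, "ty": 0.01, "tz": 0, "turn": 0},
  {"tx": 0, "ty": 0, "tz": 0, "turn": 0},
  {"tx": 0, "ty": 0, "tz": 0, "turn": 0},
])

```text
clock: 17.1
position: [0.5377, 0.4121, 0.2045]
eef_rot: [-90.0, -0.1, -3.6]
ft_force: [-2.4, -3.8, 8.2]
finger_gap: 0.0079
```

```bash
python3 r.py
```

```text
position [0.5377 0.4121 0.2045]
eef_rot [-8.99652e+01 -7.75000e-02 -3.58450e+00]
ft_force [-2.4355 -3.8222  8.1794]
torque [-0.2753  0.4349  0.0459]
```

```bash
python3 - <<'E'
from h import *
s=env.capture("side");t=env.capture("top");np.save("s4.npy",s);np.save("t4.npy",t)
p=env.sense();x=p["position"];y=np.radians(p["eef_rot"][2]);a=np.array([-np.sin(y),np.cos(y),0])
E=[x+.14*a,x-.14*a,x+.1*a,x-.1*a];print(p["position"],p["ft_force"]);print(proj("side",E));print(proj("top",E))
def c(im,x,y,w,h,k):
    return cv2.resize(im[y:y+h,x:x+w,::-1],None,fx=k,fy=k,interpolation=cv2.INTER_CUBIC)
cv2.imwrite("pics/m4.png",np.vstack([np.hstack([c(t,95,195,50,37,8),c(t,185,195,50,37,8)]),np.hstack([c(s,130,400,50,37,8),c(s,215,290,50,37,8)])]))
E
```

```text
[0.53770049 0.41210535 0.20452512] [-3.4364457  -3.77540385  9.20493052]
[[152.63944088 423.62100457]
 [246.77441731 304.0915305 ]
 [168.51503093 403.47262421]
 [235.41287679 318.52572223]]
[[110.24262684 215.58741807]
 [213.92871571 218.6341165 ]
 [124.66648299 216.0052141 ]
 [198.7726691  218.18275812]]
```

View pics/m4.png

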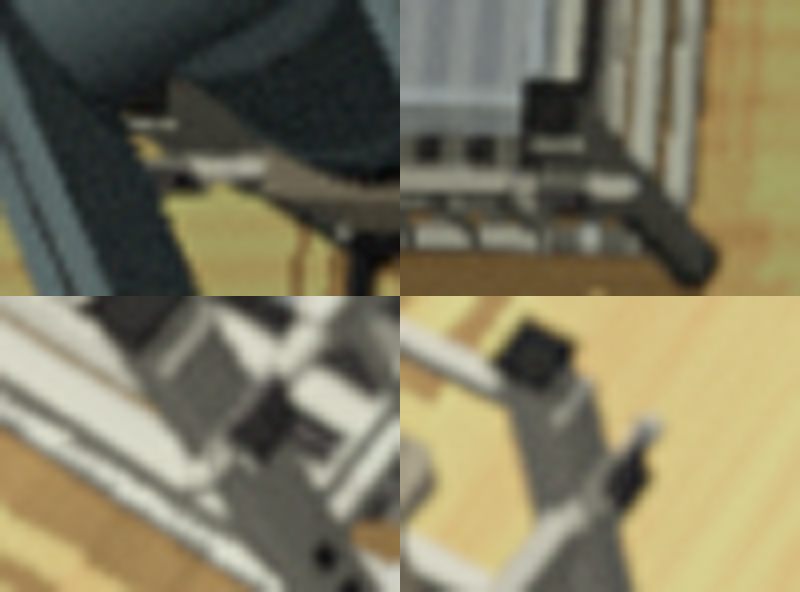

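Both rail ends now lie in the prongs, right end at crop (655, 420) and left at about (205, 492), within about 1 px of a level rail. Contact is rigid in z, so I'll do the confirming push now.

Emit:
step_arm([
  {"tx": 0, "ty": 0.01, "tz": 0, "turn": 0},
  {"tx": 0, "ty": 0, "tz": 0, "turn": 0},
  {"tx": 0, "ty": 0, "tz": 0, "turn": 0},
])

```text
clock: 17.58
position: [0.5377, 0.4121, 0.2044]
eef_rot: [-89.9, -0.1, -3.6]
ft_force: [-4.7, -4.5, 10.5]
finger_gap: 0.0079
```

```bash
python3 r.py
```

```text
position [0.5377 0.4121 0.2044]
eef_rot [-89.9493  -0.1074  -3.5813]
ft_force [-4.7023 -4.4671 10.4888]
torque [-0.3215  0.6141  0.0523]
```

Emit:
step_arm([
  {"tx": -0.01, "ty": 0.004, "tz": -0.01, "turn": 0},
  {"tx": 0, "ty": 0, "tz": 0, "turn": 0},
  {"tx": 0, "ty": 0, "tz": 0, "turn": 0},
  {"tx": 0, "ty": 0, "tz": 0, "turn": 0},
])

```text
clock: 18.08
position: [0.5377, 0.4121, 0.2044]
eef_rot: [-89.9, -0.2, -3.6]
ft_force: [-2.2, -2.2, 10.9]
finger_gap: 0.0077
```

```bash
python3 r.py
```

```text
position [0.5377 0.4121 0.2044]
eef_rot [-89.8569  -0.2145  -3.5769]
ft_force [-2.1864 -2.2407 10.8777]
torque [-0.045   0.2063  0.0791]
```

Emit:
step_arm([
  {"tx": -0.004, "ty": 0.01, "tz": -0.004, "turn": 0},
  {"tx": 0, "ty": 0, "tz": 0, "turn": 0},
  {"tx": 0, "ty": 0, "tz": 0, "turn": 0},
  {"tx": 0, "ty": 0, "tz": 0, "turn": 0},
  {"tx": 0, "ty": 0, "tz": 0, "turn": 0},
])

```text
clock: 18.7
position: [0.5377, 0.4121, 0.2043]
eef_rot: [-89.8, -0.3, -3.6]
ft_force: [-1.9, -2.0, 11.5]
finger_gap: 0.0076
```

```bash
python3 r.py
```

```text
position [0.5377 0.4121 0.2043]
eef_rot [-89.8034  -0.2822  -3.5772]
ft_force [-1.8549 -1.9773 11.4924]
torque [0.0082 0.1966 0.1112]
```

Emit:
step_arm([
  {"tx": 0, "ty": 0, "tz": 0, "turn": 0},
  {"tx": 0, "ty": 0, "tz": 0, "turn": 0},
  {"tx": 0, "ty": 0, "tz": 0, "turn": 0},
  {"tx": 0, "ty": 0, "tz": 0, "turn": 0},
])

```text
clock: 19.2
position: [0.5376, 0.4121, 0.2042]
eef_rot: [-89.8, -0.3, -3.6]
ft_force: [-1.4, -1.7, 11.9]
finger_gap: 0.0079
```

Emit:
step_arm([
  {"tx": 0, "ty": 0.01, "tz": 0, "turn": 0},
  {"tx": 0, "ty": 0, "tz": 0, "turn": 0},
  {"tx": 0, "ty": 0, "tz": 0, "turn": 0},
])

```text
clock: 19.58
position: [0.5377, 0.4121, 0.2042]
eef_rot: [-89.8, -0.3, -3.6]
ft_force: [-3.6, -2.5, 15.5]
finger_gap: 0.0078
```

```bash
python3 r.py
```

```text
position [0.5377 0.4121 0.2042]
eef_rot [-89.7852  -0.3139  -3.5739]
ft_force [-3.6073 -2.4595 15.5307]
torque [-0.0895  0.3547  0.1065]
```

Emit:
step_arm([
  {"tx": 0, "ty": -0.001, "tz": 0, "turn": 0},
  {"tx": 0, "ty": 0, "tz": 0, "turn": 0},
  {"tx": 0, "ty": 0, "tz": 0, "turn": 0},
  {"tx": 0, "ty": 0, "tz": 0, "turn": 0},
])

```text
clock: 20.08
position: [0.5377, 0.4121, 0.204]
eef_rot: [-89.8, -0.3, -3.6]
ft_force: [-2.6, -1.8, 15.0]
finger_gap: 0.0076
```

```bash
python3 r.py
```

```text
position [0.5377 0.4121 0.204 ]
eef_rot [-89.7893  -0.3046  -3.5744]
ft_force [-2.63   -1.8176 14.9642]
torque [-0.0939  0.3497  0.0991]
```

Emit:
step_arm([
  {"tx": -0.005, "ty": -0.015, "tz": -0.005, "turn": 0},
  {"tx": 0, "ty": -0.015, "tz": 0, "turn": 0},
  {"tx": 0, "ty": 0, "tz": 0, "turn": 0},
  {"tx": 0, "ty": 0, "tz": 0, "turn": 0},
])

```text
clock: 20.58
position: [0.5372, 0.4119, 0.2041]
eef_rot: [-89.8, -0.2, -3.6]
ft_force: [2.2, 2.8, 5.9]
finger_gap: 0.0076
```

```bash
python3 r.py
```

```text
position [0.5372 0.4119 0.2041]
eef_rot [-89.8176  -0.2029  -3.5821]
ft_force [2.2    2.7851 5.9069]
torque [ 0.6558 -0.4604  0.0682]
```

Emit:
step_arm([
  {"tx": 0.006, "ty": -0.015, "tz": 0.008, "turn": 0},
  {"tx": 0, "ty": 0, "tz": 0, "turn": 0},
  {"tx": 0, "ty": 0, "tz": 0, "turn": 0},
])

```text
clock: 20.95
position: [0.5369, 0.4119, 0.2041]
eef_rot: [-89.9, -0.1, -3.6]
ft_force: [1.6, 2.6, 4.3]
finger_gap: 0.0076
```

```bash
python3 r.py
```

```text
position [0.5369 0.4119 0.2041]
eef_rot [-8.99241e+01 -5.66000e-02 -3.58070e+00]
ft_force [1.6304 2.6412 4.2848]
torque [ 0.9317 -0.45   -0.0475]
```

Emit:
step_arm([
  {"tx": 0.006, "ty": -0.015, "tz": 0.01, "turn": 0},
  {"tx": 0, "ty": 0, "tz": 0, "turn": 0},
  {"tx": 0, "ty": 0, "tz": 0, "turn": 0},
])

```text
clock: 21.32
position: [0.5368, 0.4118, 0.2043]
eef_rot: [-90.0, 0.1, -3.6]
ft_force: [2.6, 1.7, -1.1]
finger_gap: 0.008
```

```bash
python3 r.py
```

```text
position [0.5368 0.4118 0.2043]
eef_rot [-9.00481e+01  6.16000e-02 -3.58950e+00]
ft_force [ 2.5788  1.7113 -1.1218]
torque [ 0.7071 -0.4461 -0.1007]
```

Emit:
step_arm([
  {"tx": 0.006, "ty": 0, "tz": 0, "turn": 0},
  {"tx": 0, "ty": 0, "tz": 0, "turn": 0},
  {"tx": 0, "ty": 0, "tz": 0, "turn": 0},
  {"tx": 0, "ty": 0, "tz": 0, "turn": 0},
  {"tx": 0, "ty": 0, "tz": 0, "turn": 0},
], fingers=36)

```text
clock: 21.95
position: [0.5374, 0.412, 0.205]
eef_rot: [-90.0, 0.0, -3.6]
ft_force: [0.1, -1.0, -0.6]
finger_gap: 0.0359
```

Emit:
step_arm([
  {"tx": 0, "ty": -0.15, "tz": 0, "turn": 0},
  {"tx": 0, "ty": -0.2, "tz": 0, "turn": 0},
  {"tx": 0, "ty": -0.4, "tz": 0, "turn": 0},
  {"tx": 0, "ty": -0.4, "tz": 0, "turn": 0},
  {"tx": 0, "ty": -0.3, "tz": 0, "turn": 0},
])

```text
clock: 22.58
position: [0.5378, 0.4123, 0.3245]
eef_rot: [-89.9, -0.2, -3.6]
ft_force: [0.2, -0.1, -0.1]
finger_gap: 0.036
```

Emit:
step_arm([
  {"tx": -0.3, "ty": 0, "tz": -0.5, "turn": 0},
  {"tx": -0.3, "ty": 0, "tz": -0.5, "turn": 0},
  {"tx": -0.3, "ty": 0, "tz": -0.5, "turn": 0},
  {"tx": -0.3, "ty": 0, "tz": -0.5, "turn": 0},
  {"tx": 0, "ty": 0, "tz": -0.5, "turn": 0},
])

```text
clock: 23.2
position: [0.4278, 0.2177, 0.3231]
eef_rot: [-89.9, -0.2, -3.5]
ft_force: [1.3, 0.3, 0.3]
finger_gap: 0.0359
```

```bash
python3 - <<'E'
from h import *
s=env.capture("side");t=env.capture("top")
y=np.radians(-3.58);a=np.array([-np.sin(y),np.cos(y),0]);m=np.array([.5375,.411,.2035])
E=[m+.14*a,m-.14*a];print(proj("side",E),proj("top",E));print(env.sense()["position"],env.sense()["ft_force"])
def c(im,x,y,w,h,k):
    return cv2.resize(im[y:y+h,x:x+w,::-1],None,fx=k,fy=k,interpolation=cv2.INTER_CUBIC)
cv2.imwrite("pics/m5.png",np.vstack([c(t,95,190,160,40,5),np.hstack([c(s,130,393,50,50,8),c(s,215,280,50,50,8)])]))
E
```

```text
[[153.31189063 423.29944616]
 [247.18934426 303.99710977]] [[110.77468817 215.73422981]
 [214.42620557 218.77932697]]
[0.42892302 0.21589969 0.32309737] [ 0.09591193 -0.21164285 -0.01556413]
```

View pics/m5.png

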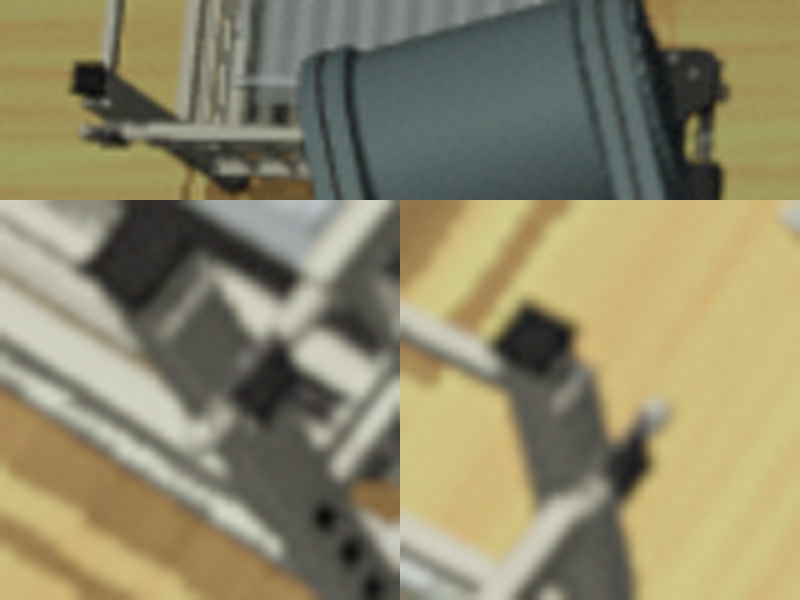

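Emit:
step_arm([
  {"tx": 0, "ty": 0, "tz": -0.6, "turn": 0},
  {"tx": 0, "ty": 0, "tz": -0.6, "turn": 0},
  {"tx": 0, "ty": 0, "tz": -0.6, "turn": 0},
  {"tx": 0, "ty": 0, "tz": -0.6, "turn": 0},
  {"tx": 0, "ty": 0, "tz": -0.6, "turn": 0},
])

```text
clock: 23.92
position: [0.4147, -0.0222, 0.3224]
eef_rot: [-90.0, -0.2, -3.6]
ft_force: [1.3, 0.0, -0.4]
finger_gap: 0.0361
```

```bash
python3 - <<'E'
from h import *
s=env.capture("side");t=env.capture("top");np.save("s6.npy",s);np.save("t6.npy",t)
y=np.radians(-3.58);a=np.array([-np.sin(y),np.cos(y),0]);m=np.array([.5375,.411,.2035])
k=5;x0,y0=140,295
I=cv2.resize(s[y0:y0+135,x0:x0+115,::-1],None,fx=k,fy=k,interpolation=cv2.INTER_CUBIC)
n=np.array([.998,-.062,0])
for dz,col in((0,(0,0,255)),(.0065,(255,0,0))):   # rail top ridge line, front edge: level / left high
    for u in np.arange(-.14,.1401,.02):
        P=m+u*a+np.array([0,0,dz*(u+.12)/.24])
        q=(proj("side",P)[0]-[x0,y0]+.5)*k
        cv2.circle(I,tuple(int(v) for v in q),2,col,-1)
cv2.imwrite("pics/m6.png",I)
E
```

```text
(no output)
```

View pics/m6.png

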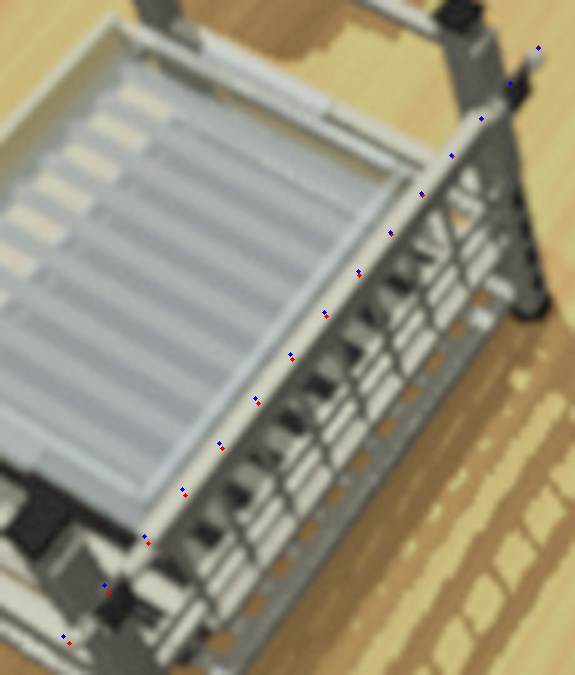

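Overlay picture: both rail ends sit about 1 px from the level-rail prediction, at (537, 57) right and (75, 640) left, and off the "one side stuck on the nib" line. Handing in.

```bash
python3 -c "
from plant import env
s=env.sense();print(s['clock'],s['qd'].round(2),s['ft_force'].round(1));print(env.hand_in())"
```

```text
24.025 [ 4.19 -0.07  0.3   2.59  0.57  4.62] [-0.3  1.3  0.5]
the job is handed in; nothing more can be done
None
```

The guard is hung across the front of the dish rack, and I handed the job in at about 24 s. I lifted it out of the divider, lowered both rail ends into the hooks by feel, and pressed until the rail stopped moving.

- **Push check:** still holding the rail, I pushed with about 15 N for roughly half a second. That was about 18.5 N on the hooks including the guard's weight, so under the 22 N limit. The rail gave less than about 0.2 mm. From the wrist force and moment I estimate about 8 N or more on each hook, above the 6 N a nib can resist. I then took off the load and let go.
- **Last pictures:** the rail sits level in both hooks, with both ends about 1 pixel from where a seated rail should be. They do not fit one end being caught on a nib.
- **Less certain:**
  - Neither snap showed as a clear jump in force, so "home" rests on the rigid stop, the balanced push and the pictures.
  - The first approach was about 2 mm too far forward. It pressed lightly on the prongs' lead-ins (about 4 N sideways, 7 N upward) before I corrected it.
  - At hand-in the arm was still settling slowly, clear of everything.
- **Other objects:** I saw no contact with anything else, but I did not measure the dish, board or other items again at the end.

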